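Set the stock tags of the bushing bins

TASK

Set the hinged stock tags in front of the four parts bins: the tag of each full bin must lie over towards its bin, showing its disc face, and the tag of each bin that is empty or nearly empty must lie over towards the robot, showing its bar face. Flip each wrong tag by pushing it gently over with the fingertips: do not pinch the tags, and do not lift or shift the bins or the other things on the bench.

Things in the scene. Friction and masses are not known exactly. Their poses are not given: they have to be found in the camera images.
- rail: Dark steel base strip fixed to the bench, 64 mm (x) by 430 mm (y) by 6 mm, carrying four tag stands in a row about 105 mm apart along its y axis. Origin: centre of its underside, on the bench, below the hinge line. Its +x axis points to the bins, away from the robot. It and all that stands on or behind it turn together, up to 0.15 rad.
- stand_a: One of four identical fixed tag stands, in any order: grey foot 30 x 68 mm, two lugs 30 mm either side, 35 mm high above the bench, carrying a level hinge pin along y, 28 mm above the bench. Origin: on the bench right below the middle of the pin; +x points to its bin, +y along the row.
- stand_b: One of four identical fixed tag stands, in any order: grey foot 30 x 68 mm, two lugs 30 mm either side, 35 mm high above the bench, carrying a level hinge pin along y, 28 mm above the bench. Origin: on the bench right below the middle of the pin; +x points to its bin, +y along the row.
- stand_c: One of four identical fixed tag stands, in any order: grey foot 30 x 68 mm, two lugs 30 mm either side, 35 mm high above the bench, carrying a level hinge pin along y, 28 mm above the bench. Origin: on the bench right below the middle of the pin; +x points to its bin, +y along the row.
- stand_d: One of four identical fixed tag stands, in any order: grey foot 30 x 68 mm, two lugs 30 mm either side, 35 mm high above the bench, carrying a level hinge pin along y, 28 mm above the bench. Origin: on the bench right below the middle of the pin; +x points to its bin, +y along the row.
- tag_a (a joint): Hinge of the tag in stand_a, rad, 0 to 1.20. 0: leans to the robot side (-x), 34 degrees from vertical, bar face up. 0.60: upright. 1.20: leans to the bin side, 34 degrees from vertical, disc face up. No spring, light damping: from either side of upright it falls by its weight to the stop on that side.
- tag_a_edge (a point): Middle of the free edge of tag_a: aluminium plate 50 mm wide, 60 mm from hinge to free edge, 4 mm thick, 80 g; a raised black disc (30 mm) on one face, a raised black bar (40 x 9 mm) on the other. Leaning either way, the edge is 34 mm out from the hinge line and 77 mm above the bench; upright, 88 mm above the bench.
- tag_b (a joint): Hinge of the tag in stand_b, rad, 0 to 1.20. 0: leans to the robot side (-x), 34 degrees from vertical, bar face up. 0.60: upright. 1.20: leans to the bin side, 34 degrees from vertical, disc face up. No spring, light damping: from either side of upright it falls by its weight to the stop on that side.
- tag_b_edge (a point): Middle of the free edge of tag_b: aluminium plate 50 mm wide, 60 mm from hinge to free edge, 4 mm thick, 80 g; a raised black disc (30 mm) on one face, a raised black bar (40 x 9 mm) on the other. Leaning either way, the edge is 34 mm out from the hinge line and 77 mm above the bench; upright, 88 mm above the bench.
- tag_c (a joint): Hinge of the tag in stand_c, rad, 0 to 1.20. 0: leans to the robot side (-x), 34 degrees from vertical, bar face up. 0.60: upright. 1.20: leans to the bin side, 34 degrees from vertical, disc face up. No spring, light damping: from either side of upright it falls by its weight to the stop on that side.
- tag_c_edge (a point): Middle of the free edge of tag_c: aluminium plate 50 mm wide, 60 mm from hinge to free edge, 4 mm thick, 80 g; a raised black disc (30 mm) on one face, a raised black bar (40 x 9 mm) on the other. Leaning either way, the edge is 34 mm out from the hinge line and 77 mm above the bench; upright, 88 mm above the bench.
- tag_d (a joint): Hinge of the tag in stand_d, rad, 0 to 1.20. 0: leans to the robot side (-x), 34 degrees from vertical, bar face up. 0.60: upright. 1.20: leans to the bin side, 34 degrees from vertical, disc face up. No spring, light damping: from either side of upright it falls by its weight to the stop on that side.
- tag_d_edge (a point): Middle of the free edge of tag_d: aluminium plate 50 mm wide, 60 mm from hinge to free edge, 4 mm thick, 80 g; a raised black disc (30 mm) on one face, a raised black bar (40 x 9 mm) on the other. Leaning either way, the edge is 34 mm out from the hinge line and 77 mm above the bench; upright, 88 mm above the bench.
- bin_1: Blue open bin, 140 mm deep (x), 90 wide (y), 65 high, loose on the bench behind one of the stands (any). Origin: centre of its underside, about 205 mm behind its stand's hinge line (front wall 135 mm behind it), sideways within 15 mm of the stand's centre. This one is full: heaped with steel bushings to about 80 mm above the bench. About 0.9 kg.
- bin_2: Blue open bin, 140 mm deep (x), 90 wide (y), 65 high, loose on the bench behind one of the stands (any). Origin: centre of its underside, about 205 mm behind its stand's hinge line (front wall 135 mm behind it), sideways within 15 mm of the stand's centre. This one is full: heaped with steel bushings to about 80 mm above the bench. About 0.9 kg.
- bin_3: Blue open bin, 140 mm deep (x), 90 wide (y), 65 high, loose on the bench behind one of the stands (any). Origin: centre of its underside, about 205 mm behind its stand's hinge line (front wall 135 mm behind it), sideways within 15 mm of the stand's centre. This one is nearly empty: two steel bushings left on its floor. About 0.25 kg.
- bin_4: Blue open bin, 140 mm deep (x), 90 wide (y), 65 high, loose on the bench behind one of the stands (any). Origin: centre of its underside, about 205 mm behind its stand's hinge line (front wall 135 mm behind it), sideways within 15 mm of the stand's centre. This one is empty. About 0.25 kg.
- screwdriver: Bystander: loose screwdriver, 180 mm long, lying on the bench on the robot side of the rail, roughly along it.
- fitting: Bystander: loose turned aluminium fitting, 62 mm high, 48 mm across its foot, standing past the left (+y) end of the rail. Origin: centre of its underside.
- jar: Bystander: loose amber glass jar, 60 mm across, 80 mm high, past the right (-y) end of the rail. Origin: centre of its underside.
Not all that is in view belongs to the job. What is shaped like the bin_4 but orange is not meant.

How it is judged:
By the outcome, as a careful person would: the job done as asked, in the order asked, and still so for the second after the job is handed in, with the robot touching nothing.
It also fails if it takes over 58 s, if anything falls off the work surface, if the arm or the gripper's body presses on something with over 40 N, if the wrist force passes 120 N, or if a joint passes its speed limit or range.

ROBOT

A 6-joint arm with a two-finger parallel gripper is mounted at the origin on the work surface. World frame = base frame: x ahead of the robot, y to its left, z up, the work surface at z = 0. Lengths are in m, angles in rad, forces in N, time in s.
With the tool pointing down it reaches from about 0.275 to 0.75 m from the base axis. Payload 10.2 kg.
Tool frame: the origin (TCP) lies on the centre line of the jaws, within the pads' length; the fingertips stand 19 mm ahead of it and the grasp point (between the pads) is the TCP; z points along the fingers, y is the line along which they close (so a half turn about z gives the same grasp; the last joint's range is limited). The gripper opens to 85 mm and grips with 20 to 120 N. Pads are 22 mm wide; open, the fingers measure 114 mm over their backs; the gripper's body (76 mm by 85 mm) begins 54 mm behind the grasp point. The pads swing forward as they close: fully open they stand 13 mm farther back than shut.
Start: joints at [-1.527, 0.313, 1.498, -0, 1.331, -0.223], TCP at [0.138, -0.506, 0.25] pointing down, gripper open.
Joint ranges: [-2.94, 2.94], [-0.97, 2.17], [0.19, 2.56], [-1.23, 4.37], [0.02, 3.11], [-2.88, 2.88]. Speed limits (rad/s): [2.39, 2.39, 3.01, 3.14, 3.14, 3.14].

INTERFACE

Orientations are given as a unit quaternion [w, x, y, z].
In Python, from cell import robot, eyes, job gives the robot as it stands.
- The arm moves only by the tool apply_moves, never from a script. Its argument "increments" is a list of rows, each an object with "grip": the opening, from -1 (shut) to 1 (fully open); "slide": the shift along the world's x, y, z in units of 40 mm (1.0 is 40 mm), a list of three; "roll": the turn about the world's z in rad. A call has 1 to 12 rows; each row shifts and turns the commanded pose from where the row before left it; what a row does not reach is not made up. A row lasts 1/10 s, in which the tool goes at most 50 mm and 8.59 degrees, less where a joint would pass 70% of its speed; a pose out of reach is approached as far as the arm can. A call is refused whole if a number of a shift passes 1 or a number of a turn 0.15, either way. A call with a gripper value outside its range is refused whole. The fingers move at their own pace and stop on an object; the grip force is fixed at half the most. Time passes only in rows, so rows that do not move let the fingers close. It gives the time, the measured TCP pose, the force, the opening and the grip force at its end, in the units of the state.
- robot.get_state(): the state, without advancing time (a new reading comes with each control period).
- eyes.camera(name): name is "scene" or "top" or "wrist"; returns the picture (420x560x3 uint8, red, green, blue); there is no depth.
- eyes.camera_info(name): a dict with "fx", "fy", "cx", "cy" (pixels), "dist" ([k1, k2, p1, p2, k3] as OpenCV has them; the pictures are not rectified), "R" (3x3) and "t" (3): a world point X has camera coordinates R X + t; the wrist camera has in their place "T_tool_cam" (4x4, takes a point from camera to tool coordinates, whose origin is the TCP and whose axes are the flange's). Camera axes: x right, y down, z forward; pixel columns grow to the right and rows downward; lengths in m; the calibration is good to about 2 mm. A picture is of the moment at which its call begins: read the wrist's pose just before it. camera_info takes no time and is no camera call.
- job.job_done(): hands the job in; it is judged then, once.
The state is a dict: "time_s": time; "joint_pos": joint angles; "qd": joint speeds; "tau": joint torques, N m; "eef_pos": TCP position; "ee_rot": TCP orientation; "contact_force": force on the tool from outside, world axes, zero at the start; "wrist_torque": the same for the moment, N m; "gripper_width": finger opening in m; "grasp_force": force on a finger pad.
Only numpy, scipy, OpenCV 4.12 (cv2) and the standard library are available. Lean on these libraries where they do the work, as an engineer would, in place of code of your own. Each camera call takes 0.05 s, during which the arm holds its last target. There are 200 camera calls.

## Working session

There is one attempt and no reset: what is moved stays moved. The work goes in short steps, Python scripts to look and compute and a tool call to move; the robot and the scene stay as the last step left them, time stands still between calls to the robot, and variables do not carry over. Pictures are saved under pics/ and viewed, at most 10 in all, crops included, and the job is handed in when it is done.

Besides the shell and the picture viewer there is one more tool, called after "Call:" by a JSON object that holds its "op" and its "data". apply_moves: Moves the arm, as the interface text tells. Its arguments: {"type":"object","properties":{"increments":{"type":"array","items":{"type":"object","properties":{"grip":{"type":"number"},"slide":{"type":"array","items":{"type":"number"}},"roll":{"type":"number"}}}}},"required":["increments"]}

```bash
mkdir -p pics; cat > h.py <<'E'
import numpy as np, cv2
from cell import robot, eyes, job
def snap(n,f):
    im=eyes.camera(n); cv2.imwrite('pics/'+f,im[:,:,::-1]); return im
def ray(n,u,v,z):
    c=eyes.camera_info(n); K=np.array([[c['fx'],0,c['cx']],[0,c['fy'],c['cy']],[0,0,1]])
    p=cv2.undistortPoints(np.array([[[u,v]]],float),K,np.array(c['dist']))[0,0]
    R=np.array(c['R']);t=np.array(c['t']); o=-R.T@t; d=R.T@np.array([p[0],p[1],1])
    return o+d*(z-o[2])/d[2]
def proj(n,X):
    c=eyes.camera_info(n); K=np.array([[c['fx'],0,c['cx']],[0,c['fy'],c['cy']],[0,0,1]])
    return cv2.projectPoints(np.array(X,float).reshape(-1,3),cv2.Rodrigues(np.array(c['R']))[0],np.array(c['t']),K,np.array(c['dist']))[0][:,0]
E
python3 - <<'E'
from h import *
a=snap('scene','s1.png');b=snap('top','t1.png')
s=robot.get_state();print(s['eef_pos'],s['ee_rot'],s['time_s'])
E
```

```text
[ 0.13838563 -0.5062212   0.24980111] [-5.74135670e-04  9.91116546e-01  1.32994960e-01  5.55458703e-05] 0.1
```

View pics/s1.png

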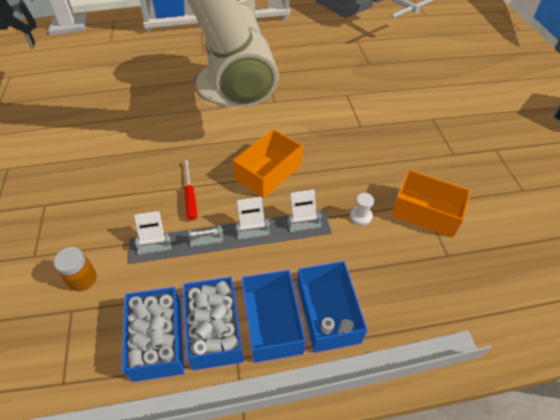

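View pics/t1.png

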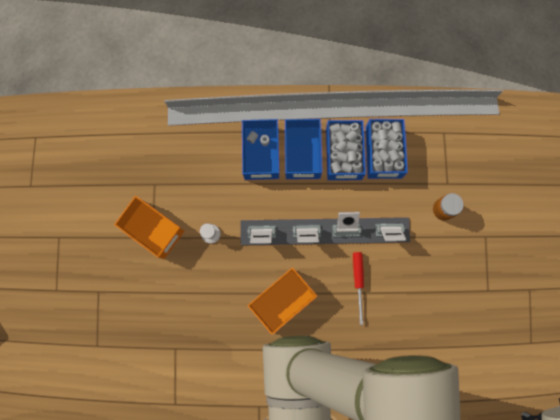

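The top view shows four tags. From left (+y) they are at (262,234) bar, (307,234) bar, (347,222) disc and (392,232) bar. Behind them the bins at (261,150) holding two bushings, (303,150) empty, (346,150) full and (387,148) full. The orange boxes at (150,228) and (283,302) are decoys. Only the rightmost tag, (392,232), looks wrong, so I'll check it in a close crop and measure it.

```bash
python3 - <<'E'
from h import *
b=cv2.imread('pics/t1.png')[110:250,230:420]
cv2.imwrite('pics/c1.png',cv2.resize(b,None,fx=4,fy=4,interpolation=cv2.INTER_CUBIC))
for n,u,v,z in [('railLT',241,221,.006),('railRT',409,218,.006),('railLB',241,245,.006),('railRB',411,243,.006),('jar',451,203,.08),('fit',210,233,.06)]:
    print(n,ray('top',u,v,z).round(3))
E
```

```text
railLT [0.574 0.15  0.006]
railRT [ 0.581 -0.277  0.006]
railLB [0.513 0.149 0.006]
railRB [ 0.517 -0.28   0.006]
jar [ 0.606 -0.365  0.08 ]
fit [0.537 0.22  0.06 ]
```

View pics/c1.png

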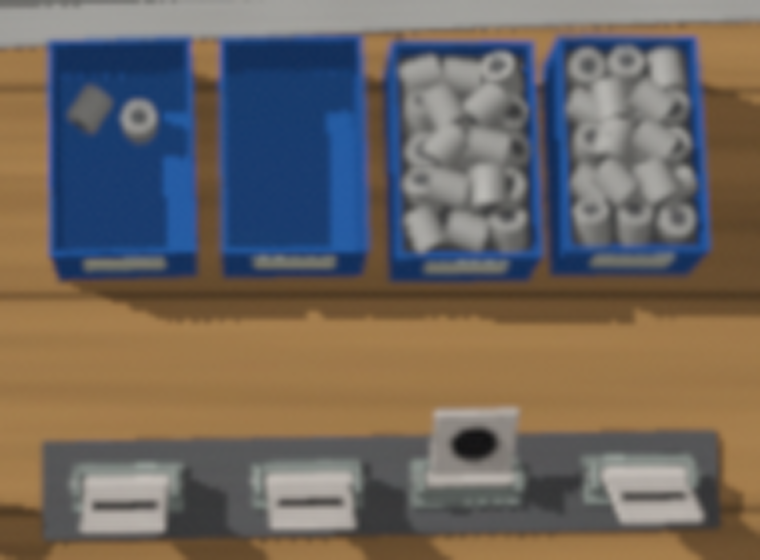

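The crop confirms it: only the rightmost tag, in front of a full bin but showing its bar, is wrong. The rail measures 428 x 62 mm, which matches. That stand's hinge should be at about (0.548, -0.222). I'll shut the fingers and go above the robot side of it.

Call:
{"op": "apply_moves", "data": {"increments": [{"grip": -1, "slide": [0.62, 0.59, 0], "roll": -0.021}, {"grip": -1, "slide": [0.62, 0.59, 0], "roll": -0.021}, {"grip": -1, "slide": [0.62, 0.59, 0], "roll": -0.021}, {"grip": -1, "slide": [0.62, 0.59, 0], "roll": -0.021}, {"grip": -1, "slide": [0.62, 0.59, 0], "roll": -0.021}, {"grip": -1, "slide": [0.62, 0.59, 0], "roll": -0.021}, {"grip": -1, "slide": [0.62, 0.59, 0], "roll": -0.021}, {"grip": -1, "slide": [0.62, 0.59, 0], "roll": -0.021}, {"grip": -1, "slide": [0.62, 0.59, 0], "roll": -0.021}, {"grip": -1, "slide": [0.62, 0.59, 0], "roll": -0.021}, {"grip": -1, "slide": [0.62, 0.59, 0], "roll": -0.021}, {"grip": -1, "slide": [0.62, 0.59, 0], "roll": -0.021}]}}

```text
time_s: 1.3
eef_pos: [0.4368, -0.222, 0.2501]
ee_rot: [-0.0, 1.0, 0.007, -0.0]
contact_force: [0.8, 0.3, 0.3]
gripper_width: -0.0001
grasp_force: 0.0
```

```bash
python3 - <<'E'
from h import *
s=robot.get_state();w=snap('wrist','w1.png');print(s['eef_pos'],s['ee_rot'],s['gripper_width'],s['time_s'])
print(ray('top',395,240,.077).round(3), proj('top',[[.514,-.222,.077]]))
from scipy.spatial.transform import Rotation as Ro
q=s['ee_rot'];R=Ro.from_quat([q[1],q[2],q[3],q[0]]).as_matrix()
c=eyes.camera_info('wrist');T=np.array(c['T_tool_cam']);K=np.array([[c['fx'],0,c['cx']],[0,c['fy'],c['cy']],[0,0,1]])
X=np.array([[.514,-.222+d,.077] for d in(-.025,0,.025)]+[[.548,-.222-.03,.035],[.548,-.192,.035]])
P=((X-s['eef_pos'])@R-T[:3,3])@T[:3,:3]
p=cv2.projectPoints(P,np.zeros(3),np.zeros(3),K,np.array(c['dist']))[0][:,0];print(p)
for a in p: cv2.circle(w,tuple(int(round(v)) for v in a),3,(255,0,0),1)
cv2.imwrite('pics/w1m.png',w[:,:,::-1])
E
```

```text
[ 0.43680192 -0.22199495  0.25008187] [-1.48663358e-04  9.99975482e-01  6.99821529e-03 -1.94561823e-04] -0.00011164857712162573 1.3
[ 0.517 -0.224  0.077] [[394.41741438 241.2470658 ]]
[[312.25213805  87.32832518]
 [280.51193615  86.81800791]
 [248.74684594  86.43776293]
 [315.20494983  47.35592405]
 [246.69794373  46.3637263 ]]
```

View pics/w1m.png

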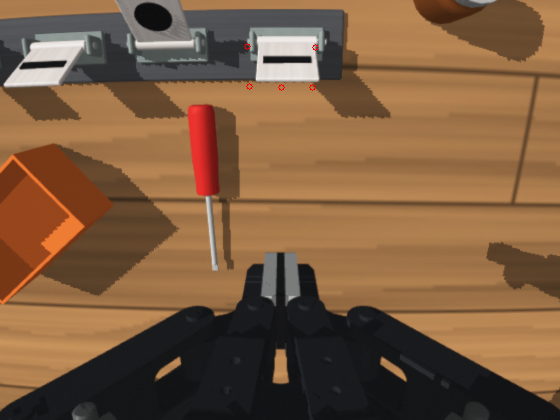

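The wrist view shows the tag's free edge centred near (287,82), against my predicted (281,87). That puts the edge at about (0.518, -0.227, 0.077) and the hinge at about x = 0.551. I'll descend behind it with the fingertips at about z = 0.062, then push gently.

Call:
{"op": "apply_moves", "data": {"increments": [{"grip": -1, "slide": [0, -0.13, -0.7], "roll": 0}, {"grip": -1, "slide": [0, 0, -0.8], "roll": 0}, {"grip": -1, "slide": [0, 0, -0.8], "roll": 0}, {"grip": -1, "slide": [0, 0, -0.8], "roll": 0}, {"grip": -1, "slide": [0, 0, -0.7], "roll": 0}, {"grip": -1, "slide": [0, 0, -0.4], "roll": 0}, {"grip": -1, "slide": [0.5, 0, 0], "roll": 0}, {"grip": -1, "slide": [0.5, 0, 0], "roll": 0}, {"grip": -1, "slide": [0.3, 0, 0], "roll": 0}, {"grip": -1, "slide": [0.2, 0, 0], "roll": 0}, {"grip": -1, "slide": [0.2, 0, 0], "roll": 0}]}}

```text
time_s: 2.45
eef_pos: [0.5042, -0.2283, 0.082]
ee_rot: [-0.0, 1.0, 0.007, -0.0]
contact_force: [0.3, -0.6, 1.1]
gripper_width: -0.0
grasp_force: 0.0
```

Call:
{"op": "apply_moves", "data": {"increments": [{"grip": -1, "slide": [0.2, 0, 0], "roll": 0}, {"grip": -1, "slide": [0.2, 0, 0], "roll": 0}, {"grip": -1, "slide": [0.2, 0, 0], "roll": 0}, {"grip": -1, "slide": [0.2, 0, 0], "roll": 0}, {"grip": -1, "slide": [0.15, 0, 0], "roll": 0}]}}

```text
time_s: 2.95
eef_pos: [0.5427, -0.2284, 0.0823]
ee_rot: [0.0, 1.0, 0.007, 0.0]
contact_force: [1.0, 0.5, -0.4]
gripper_width: -0.0001
grasp_force: 0.1
```

Call:
{"op": "apply_moves", "data": {"increments": [{"grip": -1, "slide": [0.15, 0, 0], "roll": 0}, {"grip": -1, "slide": [0.15, 0, 0], "roll": 0}, {"grip": -1, "slide": [0, 0, 0], "roll": 0}, {"grip": -1, "slide": [0, 0, 0], "roll": 0}, {"grip": -1, "slide": [0, 0, 0], "roll": 0}, {"grip": -1, "slide": [-0.5, 0, 0], "roll": 0}, {"grip": -1, "slide": [-0.8, 0, 0], "roll": 0}, {"grip": -1, "slide": [-0.8, 0, 0.5], "roll": 0}, {"grip": -1, "slide": [-0.5, 0, 0.8], "roll": 0}, {"grip": -1, "slide": [0, 0, 0.9], "roll": 0}, {"grip": -1, "slide": [0, 0, 0.9], "roll": 0}, {"grip": -1, "slide": [0, 0, 0.8], "roll": 0}]}}

```text
time_s: 4.15
eef_pos: [0.4496, -0.2284, 0.2404]
ee_rot: [0.0, 1.0, 0.007, 0.0]
contact_force: [-0.5, -0.5, 0.2]
gripper_width: 0.0001
grasp_force: 0.0
```

```bash
python3 - <<'E'
from h import *
w=snap('wrist','w2.png');s=snap('scene','s2.png')
cv2.imwrite('pics/f.png',np.hstack([cv2.resize(w,(400,300)),cv2.resize(s[130:400,50:410],(400,300))])[:,:,::-1])
E
```

```text
(no output)
```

View pics/f.png

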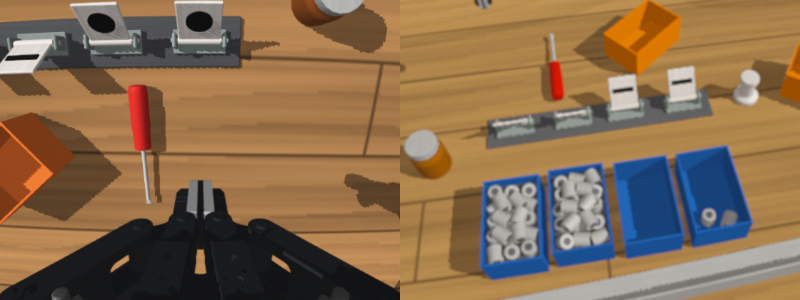

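The rightmost tag now shows its disc at (200,20). Both full bins have disc tags, the empty and nearly empty bins still have bar tags, and nothing else has moved. The robot is clear of everything.

```bash
python3 -c "
from h import *
print(job.job_done())"
```

```text
the job is handed in; nothing more can be done
None
```

I flipped the only wrong tag, the rightmost (-y) one in front of a full bin, to its disc face; the final pictures show all four tags set correctly and nothing else moved, and the job is handed in.

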